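# Set the steriliser's lever ring to the rider and start it

## Task

On the barber's tool steriliser, gently push the lever of the setting ring around with a fingertip, without gripping it, until the lever points squarely at the small steel rider clipped on the scale, and let go of it. Then press the grey start button right down and release it, with the lever still at the rider. Leave the bottle, the jar and the carton standing where they are.

Things in the scene. Friction and masses are not known exactly. Their poses are not given: they have to be found in the camera images.
- steriliser: White box-shaped machine, fixed, 220 (own x) x 300 (own y) x 120 mm high; origin under its centre, front to own -x. On top: round aluminium scale collar (radius 102 mm, face 126 mm above the counter) centred 45 mm to own -y; inside the ring a fixed glass cover with a steel knob (radius 13 mm, top 164 mm above the counter), not to be used; start button 108 mm to own +y.
- dial: Black setting ring (radius 50 to 68 mm, 12 mm thick) with its lever. Origin on its vertical axis, 126 mm above the counter; own x points along the lever. Turns 2.6 rad between stops, on the machine's front side. Starts near its clockwise stop (start button's side), must go counter-clockwise seen from above. Light friction (2 N at the tab), no spring; stays put, moves either way; 20 N is rough.
- lever_top (a point): Centre of the top face of the lever, an upright black tab on the ring: 69 mm from the axis, 172 mm above the counter. The tab is 22 mm along the radius (58 to 80 mm from the axis), 10 mm thick across it and stands 34 mm above the ring; a low nose at its foot reaches out to 90 mm from the axis.
- rider: Dark steel rider clipped on the collar's outer rim, fixed: the mark to set. 12 mm wide along the rim, radius 92 to 108 mm, its top 14 mm above the collar's face. Origin on the ring's axis, 126 mm above the counter; own x points from the axis through the rider's middle. It sits 0.55 to 2.1 rad counter-clockwise of the lever's start.
- rider_mark (a point): Middle of the rider's top face, 100 mm from the ring's axis, 140 mm above the counter.
- start_button_top (a point): Centre of the top face of the round grey start button (radius 18 mm), which stands in a black housing on the machine's top; pressed straight down.
- start_button (a joint): Travel of the start button in m: 0 released, 0.006 fully down (about 4 N); it springs back and does not latch.
- tonic: Amber bottle, radius 26 mm, 150 mm tall, standing loose on the counter beside or behind the machine; origin under its centre. Bystander.
- pomade: Low jar, radius 34 mm, 50 mm tall, loose on the counter; origin under its centre. Bystander.
- carton: Paper carton 50 x 50 x 110 mm tall, loose on the counter; origin under its centre. Bystander.

How it is judged:
By the outcome, as a careful person would: the job done as asked, in the order asked, and still so for the second after the job is handed in, with the robot touching nothing.
It also fails if it takes over 45 s, if anything falls off the work surface, if the arm or the gripper's body presses on something with over 40 N, if the wrist force passes 120 N, or if a joint passes its speed limit or range.

## Robot

A 7-joint arm with a two-finger parallel gripper is mounted at the origin on the work surface. World frame = base frame: x ahead of the robot, y to its left, z up, the work surface at z = 0. Lengths are in m, angles in rad, forces in N, time in s.
With the tool pointing down it reaches from about 0.425 to 0.825 m from the base axis. Payload 3.6 kg.
Tool frame: the origin (TCP) lies at the very end of the fingers, on their centre line; the grasp point (between the pads) lies 19 mm behind it; z points along the fingers, x is the direction in which the jaws open and shut, and the axes are right-handed (so a half turn about z gives the same grasp; the last joint's range is limited). The gripper opens to 85 mm and grips with 20 to 120 N. Pads are 22 mm wide; open, the fingers measure 114 mm over their backs; the gripper's body (76 mm by 85 mm) begins 54 mm behind the grasp point. The pads swing forward as they close: fully open they stand 13 mm farther back than shut.
Start: joints at [-0.026, 0.615, -0.013, 1.423, 0.008, 1.103, -0.04], TCP at [0.65, 0, 0.211] pointing down, gripper open.
Joint ranges: [-3.12, 3.12], [-0.3, 2.06], [-1.34, 1.32], [0.26, 2.42], [-1.36, 4.5], [0.01, 1.98], [-2.84, 2.84]. Speed limits (rad/s): [2.79, 2.79, 3.14, 3.14, 3.14, 3.14, 3.14].

## Interface

Orientations are given as [roll, pitch, yaw] about the fixed x, y, z axes, in that order (R = Rz(yaw) Ry(pitch) Rx(roll)).
In Python, from plant import * gives the robot as it stands. The module is installed in compiled form; this text tells all that it offers.
- The arm moves only by the tool move_arm, never from a script. Its argument "plan" is a list of rows, each an object of numbers: "x", "y", "z": the shift along the tool's x, y, z in mm; "wx", "wy", "wz": the turn, a rotation vector about the tool's x, y, z in rad. In form: [{"x": .., "y": .., "z": .., "wx": .., "wy": .., "wz": ..}, ...]. A call has exactly 8 rows; each row is the pose to reach, as a shift and turn from the pose commanded when the call began, along the tool's axes at that moment; what a row does not reach only later rows make up. A row lasts 1/12 s, in which the tool goes at most 41.7 mm and 7.16 degrees, less where a joint would pass 70% of its speed; a pose out of reach is approached as far as the arm can. A call with a gripper value outside its range is refused whole. "gripper" is the closure, from -1 (fully open) to 1 (shut), set as the call begins (left out, the last holds). The fingers move at their own pace and stop on an object; the grip force is fixed at half the most. Time passes only in rows, so rows that repeat a pose let the fingers close, or fill a call up. It gives the time, the measured TCP pose, the force and the opening at its end, in the units of the state.
- observe(): the state, without advancing time (a new reading comes with each control period).
- get_image(name): name is "scene" or "side" or "wrist"; returns the picture (480x640x3 uint8, blue, green, red); there is no depth.
- calibration(name): a dict with "fx", "fy", "cx", "cy" (pixels), "world_to_cam" (4x4, takes a point from world to camera coordinates). Camera axes: x right, y down, z forward; pixel columns grow to the right and rows downward; lengths in m; the calibration is good to about 2 mm. A picture is of the moment at which its call begins: read the wrist's pose just before it. calibration takes no time and is no camera call; for the wrist camera it gives the pose at the moment of the call.
- finish_job(): hands the job in, once; it reports no verdict.
Trained networks look in the newest picture that a camera, given by its name, has taken for a name from the list of things; names that differ only in an ending like _2 or _b are one class to them, and where a whole thing is asked for, a point or a joint stands for the part that bears it (a point fixed in the world has none). Each returns a list of dicts, best first, with "confidence" (0 to 1); they miss things now and then, are a little off and sometimes report something else, mostly with a low value. They report only what shows in the picture. A call takes as long as a camera call.
- look_for(query, camera): "uv" ([column, row] in pixels, amid what is visible of it).
- trace(query, camera): "region" (480x640 bool, what is visible of it) and "uv" ([column, row] in pixels, amid what is visible of it).
The state is a dict: "time_s": time; "joints": joint angles; "qvel": joint speeds; "tau": joint torques, N m; "tcp_pos": TCP position; "tcp_rot": TCP orientation; "wrist_force": force on the tool from outside, world axes, zero at the start; "torque": the same for the moment, N m; "finger_gap": opening from 0.0 (shut) to 1.0 (fully open).
Only numpy, scipy, OpenCV 4.12 (cv2) and the standard library are available. Lean on these libraries where they do the work, as an engineer would, in place of code of your own. Each camera call takes 0.05 s, during which the arm holds its last target. There are 200 camera calls.

## Working session

There is one attempt and no reset: what is moved stays moved. The work goes in short steps, Python scripts to look and compute and a tool call to move; the robot and the scene stay as the last step left them, time stands still between calls to the robot, and variables do not carry over. Pictures are saved under pics/ and viewed, about 8 in all and at most 12, crops included, and the job is handed in when it is done.

Besides the shell and the picture viewer there is one more tool, called after "Call:" by a JSON object that holds its "name" and its "arguments". move_arm: Moves the arm, as the interface text tells. Its arguments: {"type":"object","properties":{"plan":{"type":"array","items":{"type":"object","properties":{"x":{"type":"number"},"y":{"type":"number"},"z":{"type":"number"},"wx":{"type":"number"},"wy":{"type":"number"},"wz":{"type":"number"}}}},"gripper":{"type":"number"}},"required":["plan"]}

```bash
mkdir -p pics; cat > h.py <<'E'
from plant import *
import numpy as np, cv2
def onplane(uv,cam,z,c=None):
    c=c or calibration(cam); M=np.array(c["world_to_cam"]); R=M[:3,:3]; t=M[:3,3]
    o=-R.T@t; d=R.T@np.array([(uv[0]-c["cx"])/c["fx"],(uv[1]-c["cy"])/c["fy"],1])
    return o+d*(z-o[2])/d[2]
def proj(p,cam,c=None):
    c=c or calibration(cam); M=np.array(c["world_to_cam"]); q=M[:3,:3]@np.array(p)+M[:3,3]
    return np.array([c["fx"]*q[0]/q[2]+c["cx"],c["fy"]*q[1]/q[2]+c["cy"]])
E
python3 - <<'E'
from h import *
o=observe();print(o["time_s"],o["tcp_pos"],o["tcp_rot"],o["finger_gap"])
for cam in ["scene","side","wrist"]:
    im=get_image(cam);cv2.imwrite(f"pics/{cam}0.png",im)
    M=np.array(calibration(cam)["world_to_cam"]);print(cam,"campos",(-M[:3,:3].T@M[:3,3]).round(3))
    for q,z in [("lever_top",.172),("rider_mark",.140),("start_button_top",.13),("tonic",.075),("pomade",.025),("carton",.055)]:
        for d in look_for(q,cam)[:2]: print(q,np.round(d["uv"],1),round(d["confidence"],2),onplane(d["uv"],cam,z).round(3))
E
cd pics; python3 -c "
import cv2,numpy as np
a=[cv2.imread(f'{c}0.png') for c in ('scene','side')]
cv2.imwrite('w.png',a[0]);cv2.imwrite('s.png',a[1])"
```

```text
0.0 [6.49182987e-01 2.21331303e-05 2.09729581e-01] [3.14157292e+00 2.56449965e-03 8.97209102e-05] 1.0017762895319284
scene campos [ 1.138 -0.081  0.605]
lever_top [284.2 244.7] 0.6 [ 0.664 -0.027  0.172]
rider_mark [247.8 207.4] 0.55 [ 0.519 -0.07   0.14 ]
rider_mark [358.5 195.6] 0.47 [0.528 0.129 0.14 ]
start_button_top [358.6 198. ] 0.78 [0.523 0.132 0.13 ]
tonic [212.1 334.8] 0.84 [ 0.729 -0.151  0.075]
pomade [398.6 310.4] 0.89 [0.709 0.153 0.025]
carton [422.  213.6] 0.97 [0.505 0.276 0.055]
carton [312.7 251.9] 0.65 [0.567 0.036 0.055]
side campos [ 0.496 -0.504  0.704]
lever_top [296.  282.3] 0.75 [ 0.55  -0.078  0.172]
rider_mark [263.5 303.7] 0.55 [ 0.502 -0.081  0.14 ]
start_button_top [255.4 203. ] 0.51 [0.518 0.143 0.13 ]
tonic [419.  344.4] 0.62 [ 0.714 -0.154  0.075]
pomade [359.1 219.1] 0.96 [0.715 0.168 0.025]
pomade [292.5 279.3] 0.19 [0.56  0.047 0.025]
carton [247.7 179.9] 0.9 [0.514 0.3   0.055]
wrist campos [0.65  0.082 0.375]
lever_top [169.3 167.9] 0.95 [0.574 0.048 0.172]
rider_mark [104.  329.7] 0.97 [ 0.505 -0.066  0.14 ]
start_button_top [72.7  8.4] 0.72 [0.516 0.127 0.13 ]
tonic [398.7 371.8] 0.82 [ 0.719 -0.151  0.075]
pomade [384.8  19. ] 0.56 [0.7   0.138 0.025]
```

View pics/scene0.png

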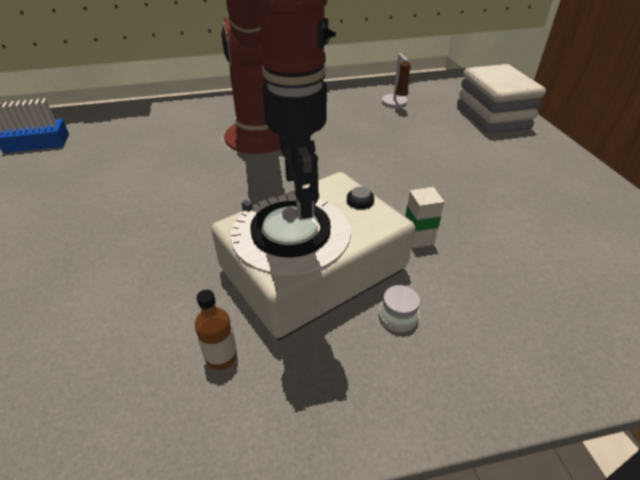

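View pics/wrist0.png

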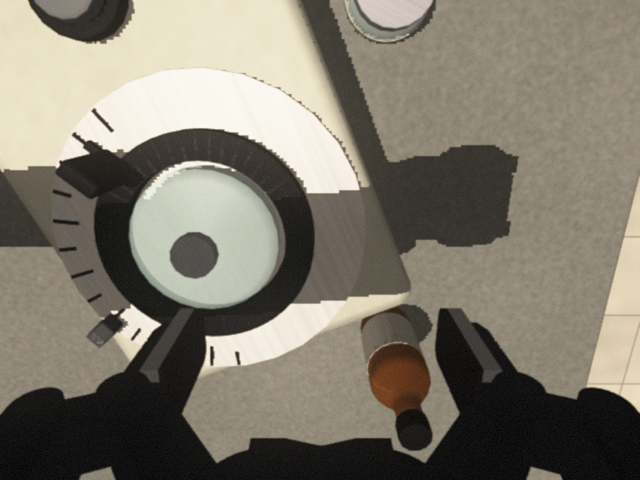

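The wrist image shows the ring centred near (205,228), the tab leaning out to about (90,172), the rider at (105,329) and the button at the top left. Next I fit the axis, the angles and the machine yaw.

```bash
python3 - <<'E'
from h import *
from scipy.optimize import least_squares
im=get_image("wrist"); c=calibration("wrist"); print(c["fx"],c["cx"],c["cy"])
def fit(pts,z,r):
    P=np.array([onplane(p,"wrist",z,c)[:2] for p in pts])
    s=least_squares(lambda a:np.hypot(*(P-a[:2]).T)-r,P.mean(0)); return s.x,(s.fun*1000).round(1)
print("collar",fit([(200,68),(363,225),(130,87),(51,215),(300,104),(345,150)],.126,.102))
print("ring",fit([(95,228),(314,225),(204,128),(204,335),(290,168),(280,305)],.138,.068))
print("knob",onplane((194,255),"wrist",.164,c))
for q in ["lever_top","dial","rider","start_button_top"]:
    for d in trace(q,"wrist")[:1]:
        m=d["region"]; ys,xs=np.nonzero(m); print(q,d["uv"],d["confidence"],m.sum(),xs.min(),xs.max(),ys.min(),ys.max())
        cs,_=cv2.findContours(m.astype(np.uint8),0,2); im=cv2.drawContours(im,cs,-1,{"lever_top":(0,0,255),"dial":(0,255,0)}.get(q,(255,0,0)),1)
cv2.imwrite("pics/t.png",im)
E
```

```text
403.3871697017693 320.3210666812116 230.43588588980998
collar (array([ 0.57803422, -0.00563113]), array([ 0.7, -2.1, -1.8,  0.1,  0.4,  1.5]))
ring (array([ 0.5780133, -0.0021749]), array([-0.4,  0.6, -1.1,  2. ,  1.6, -2.8]))
knob [ 0.57891007 -0.00296858  0.164     ]
lever_top [167.3, 164.6] 0.91 19567 56 314 127 336
dial [163.0, 176.1] 0.95 19217 56 314 127 336
rider [104.9, 331.9] 0.56 661 87 122 314 347
start_button_top [72.0, 5.3] 0.6 1131 35 103 0 23
```

View pics/t.png

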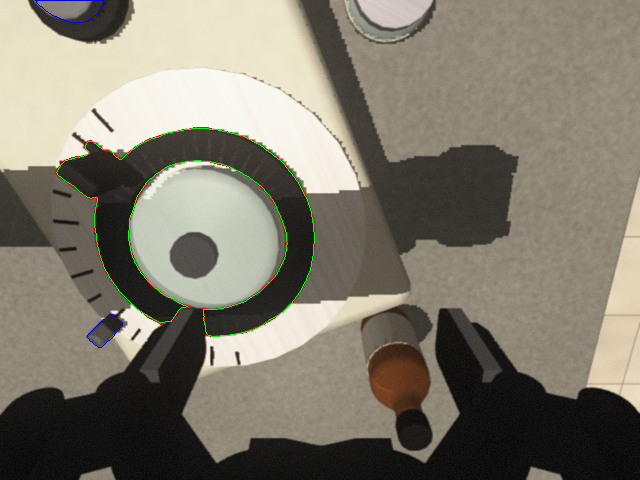

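```bash
cat >> h.py <<'E'
import itertools
def box(ax,th,r0,r1,w,z0,z1):
    u=np.array([np.cos(th),np.sin(th)]);v=np.array([-u[1],u[0]])
    return [np.r_[np.array(ax)+r*u+s*w/2*v,z] for r in(r0,r1) for s in(-1,1) for z in(z0,z1)]
def mask(boxes,cam,c):
    m=np.zeros((480,640),np.uint8)
    for b in boxes: cv2.fillConvexPoly(m,cv2.convexHull(np.array([proj(p,cam,c) for p in b]).round().astype(np.int32)),1)
    return m>0
def lever(ax,th): return [box(ax,th,.058,.080,.010,.138,.172),box(ax,th,.066,.090,.006,.128,.140)]
def rider(ax,th): return [box(ax,th,.092,.108,.012,.126,.140)]
def fitang(f,reg,cam,c,ax,lo,hi,excl=None):
    k=np.ones((480,640),bool) if excl is None else ~excl
    return max((( (m:=mask(f(ax,t),cam,c)&k)&reg).sum()/((m|(reg&k)).sum()),t) for t in np.arange(lo,hi,.005))
def disc(ax,r,z,cam,c):
    m=np.zeros((480,640),np.uint8); a=np.arange(0,6.28,.05)
    cv2.fillPoly(m,[np.array([proj([ax[0]+r*np.cos(t),ax[1]+r*np.sin(t),z],cam,c) for t in a]).round().astype(np.int32)],1); return m>0
E
python3 - <<'E'
from h import *
c=calibration("wrist"); im=get_image("wrist")
D=trace("lever_top","wrist")[0]["region"]; Rr=trace("rider","wrist")[0]["region"]
D2=D.copy(); 
# refine axis by ring rim
best=max(((lambda m:(m&D).sum()/ (m|D).sum())((disc((x,y),.068,.138,"wrist",c)&~disc((x,y),.050,.138,"wrist",c))|mask(lever((x,y),2.6),"wrist",c)),x,y) for x in np.arange(.572,.584,.001) for y in np.arange(-.01,.004,.001))
print(best); 
for ax in [best[1:],(.578,-.0035)]:
    ex=disc(ax,.070,.138,"wrist",c)
    l=fitang(lever,D,"wrist",c,ax,2.2,3.4,ex); r=fitang(rider,Rr,"wrist",c,ax,3.2,4.5)
    print(ax,l,r)
for b,col in [(lever(ax,l[1])[0],(0,0,255)),(lever(ax,l[1])[1],(0,255,255)),(rider(ax,r[1])[0],(255,0,0))]:
    cv2.polylines(im,[cv2.convexHull(np.array([proj(p,"wrist",c) for p in b]).round().astype(np.int32))],True,col,1)
b=onplane((72,0),"wrist",.13,c);print("btn",b)
cv2.imwrite("pics/f.png",cv2.resize(im[100:370,30:330],None,fx=2,fy=2))
E
```

```text
(np.float64(0.7866729235100891), np.float64(0.578), np.float64(-0.003000000000000006))
(np.float64(0.578), np.float64(-0.003000000000000006)) (np.float64(0.8259838786154575), np.float64(2.4199999999999955)) (np.float64(0.8201936376210235), np.float64(3.864999999999986))
(0.578, -0.0035) (np.float64(0.8429594272076373), np.float64(2.4199999999999955)) (np.float64(0.8559201141226819), np.float64(3.864999999999986))
btn [0.51669153 0.1307822  0.13      ]
```

View pics/f.png

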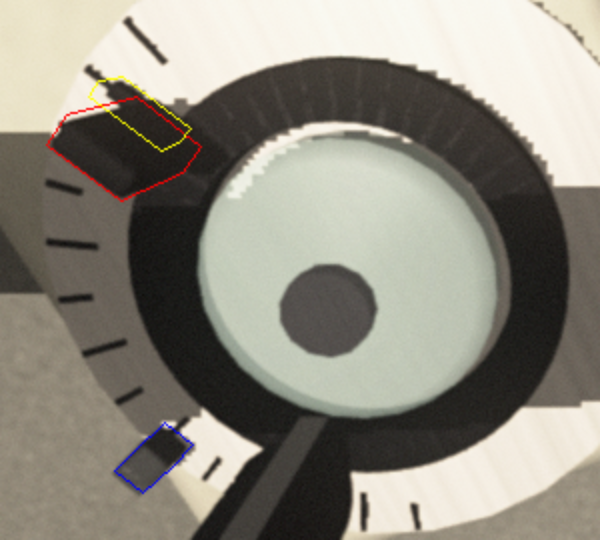

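The overlay fits: axis (0.578, -0.0035), lever at about 2.42 rad, rider at about 3.865 rad. I'll push with closed fingers, tool y along the tangent, turning the tool with the ring.

```bash
cat >> h.py <<'E'
from scipy.spatial.transform import Rotation as Ro
AX=np.array([.578,-.0035])
def rows(targets):   # targets: (pos, yaw), tool down
    o=observe(); R0=Ro.from_euler("xyz",o["tcp_rot"]).as_matrix()
    for p,y in targets:
        d=R0.T@(np.array(p)-o["tcp_pos"])*1000
        w=Ro.from_matrix(R0.T@Ro.from_euler("xyz",[np.pi,0,y]).as_matrix()).as_rotvec()
        print(d.round(1),w.round(3))
def P(th,gap,z,rho=.070):
    u=np.array([np.cos(th),np.sin(th)]);t=np.array([-u[1],u[0]])
    return np.r_[AX+rho*u-(.016+gap)*t,z],th-np.pi
E
python3 -c "
from h import *
rows([P(2.42,.014,.210),P(2.42,.014,.150)])"
```

```text
[-104.7  -65.2    0.9] [-0.     0.     0.722]
[-104.7  -65.2   60.9] [-0.     0.     0.722]
```

Call:
{"name": "move_arm", "arguments": {"gripper": 1, "plan": [{"x": -18,"y": -11,"z": 0,"wz": 0.12},{"x": -36,"y": -22,"z": 0,"wz": 0.24},{"x": -54,"y": -33,"z": 0,"wz": 0.36},{"x": -72,"y": -44,"z": 0,"wz": 0.48},{"x": -90,"y": -56,"z": 0,"wz": 0.6},{"x": -105,"y": -65,"z": 0,"wz": 0.72},{"x": -105,"y": -65,"z": 12,"wz": 0.72},{"x": -105,"y": -65,"z": 24,"wz": 0.72}]}}

```text
validation failed for argument at $.pl...
```

```bash
python3 - <<'E'
from h import *
o=observe();print(o["time_s"],o["tcp_pos"],o["tcp_rot"],o["finger_gap"],o["wrist_force"])
im=get_image("wrist");c=calibration("wrist")
for b in lever(AX,2.42)+rider(AX,3.865):
    cv2.polylines(im,[cv2.convexHull(np.array([proj(p,"wrist",c) for p in b]).round().astype(np.int32))],True,(0,0,255),1)
cv2.imwrite("pics/a.png",im)
for d in look_for("start_button_top","wrist")[:1]: print(d["uv"],d["confidence"],onplane(d["uv"],"wrist",.13,c))
rows([P(2.42,.014,.150)]+[P(t,g,.150) for t,g in [(2.42,0),(2.6,0)]])
E
```

```text
1.45 [6.49959552e-01 4.34996682e-05 2.10850298e-01] [-3.14152028e+00  1.41872516e-04  9.00570482e-05] 1.0019090197392921 [ 0.53585799 -0.05201857  0.10149491]
[72.6, 6.6] 0.94 [0.51639644 0.12762973 0.13      ]
[-104.7  -65.3   60.9] [0.    0.    0.722]
[-114.   -54.8   60.9] [0.    0.    0.722]
[-123.7  -46.3   60.9] [0.    0.    0.542]
```

View pics/a.png

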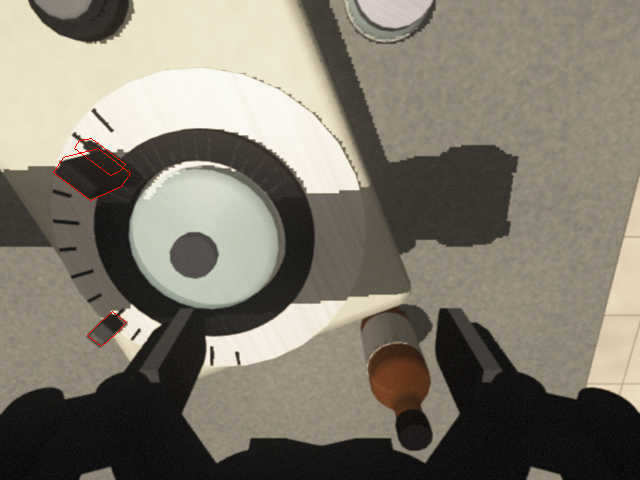

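The move was refused by validation, so the arm hasn't moved; the picture is unchanged. I'll send it again with every field filled in.

Call:
{"name": "move_arm", "arguments": {"gripper": 1.0, "plan": [{"x": -18,"y": -11,"z": 0,"wx": 0,"wy": 0,"wz": 0.12},{"x": -36,"y": -22,"z": 0,"wx": 0,"wy": 0,"wz": 0.24},{"x": -54,"y": -33,"z": 0,"wx": 0,"wy": 0,"wz": 0.36},{"x": -72,"y": -44,"z": 0,"wx": 0,"wy": 0,"wz": 0.48},{"x": -90,"y": -56,"z": 0,"wx": 0,"wy": 0,"wz": 0.6},{"x": -105,"y": -65,"z": 0,"wx": 0,"wy": 0,"wz": 0.72},{"x": -105,"y": -65,"z": 12,"wx": 0,"wy": 0,"wz": 0.72},{"x": -105,"y": -65,"z": 24,"wx": 0,"wy": 0,"wz": 0.72}]}}

```text
time_s: 2.22
tcp_pos: [0.5448, 0.0665, 0.1877]
tcp_rot: [-3.139, -0.001, -0.718]
wrist_force: [-0.3, 0.6, -0.3]
finger_gap: 0.001
```

```bash
python3 - <<'E'
from h import *
o=observe();print(o["time_s"],o["tcp_pos"],o["tcp_rot"],o["finger_gap"],o["wrist_force"])
im=get_image("wrist");c=calibration("wrist")
for b in lever(AX,2.42)+rider(AX,3.865):
    cv2.polylines(im,[cv2.convexHull(np.array([proj(p,"wrist",c) for p in b]).round().astype(np.int32))],True,(0,0,255),1)
cv2.imwrite("pics/a2.png",im)
for d in look_for("start_button_top","wrist")[:1]: print(d["uv"],d["confidence"],onplane(d["uv"],"wrist",.13,c))
rows([P(2.42,.014,.150)]+[P(t,g,.150) for t,g in [(2.42,0),(2.6,0)]])
E
```

```text
2.2167 [0.54481446 0.06650284 0.18773931] [-3.13933999e+00 -1.12492288e-03 -7.17680883e-01] 0.0012216789391454562 [-0.29205693  0.5856451  -0.31510727]
[200.0, 181.3] 0.77 [0.5175863  0.13745698 0.13      ]
[ 1.5 -1.3 35.5] [0.003 0.003 0.002]
[ 1.5 12.7 35.6] [0.003 0.003 0.002]
[-0.3 25.5 35.6] [ 0.003  0.003 -0.178]
```

View pics/a2.png

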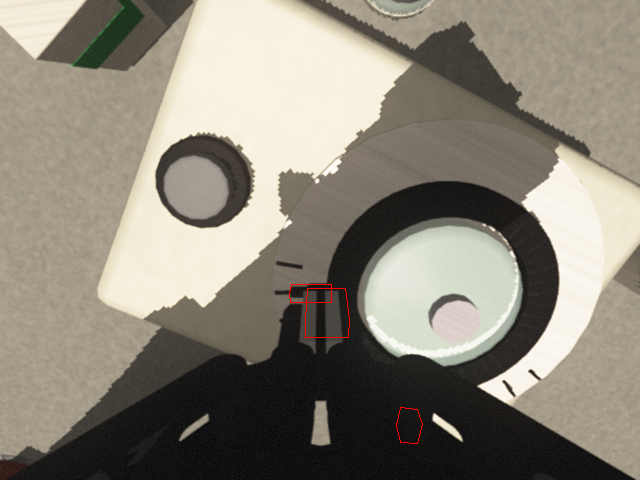

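Button at about (0.5176, 0.1375), 153 mm from the axis as it should be. The fingertips are on the clockwise side of the tab. I'll go down, then make contact.

Call:
{"name": "move_arm", "arguments": {"plan": [{"x": 1,"y": -1,"z": 10,"wx": 0,"wy": 0,"wz": 0},{"x": 1,"y": -1,"z": 20,"wx": 0,"wy": 0,"wz": 0},{"x": 1,"y": -1,"z": 30,"wx": 0,"wy": 0,"wz": 0},{"x": 1,"y": -1,"z": 36,"wx": 0,"wy": 0,"wz": 0},{"x": 1,"y": 2,"z": 36,"wx": 0,"wy": 0,"wz": 0},{"x": 1,"y": 5,"z": 36,"wx": 0,"wy": 0,"wz": 0},{"x": 1,"y": 8,"z": 36,"wx": 0,"wy": 0,"wz": 0},{"x": 1,"y": 11,"z": 36,"wx": 0,"wy": 0,"wz": 0}]}}

```text
time_s: 2.98
tcp_pos: [0.5386, 0.0556, 0.1514]
tcp_rot: [-3.141, -0.001, -0.72]
wrist_force: [0.3, 0.6, -0.5]
finger_gap: 0.0
```

```bash
python3 -c "
from h import *
rows([P(2.42+.06*i,0,.150) for i in range(1,9)])"
```

```text
[-2.2  6.6  1.4] [-0.001 -0.001 -0.059]
[-2.8 10.9  1.4] [-0.001 -0.001 -0.119]
[-3.1 15.1  1.4] [-0.001 -0.001 -0.179]
[-3.2 19.5  1.4] [-0.001 -0.001 -0.239]
[-3.  23.8  1.4] [-0.001 -0.001 -0.299]
[-2.6 28.   1.4] [-0.    -0.001 -0.359]
[-1.9 32.3  1.4] [-0.    -0.001 -0.419]
[-0.9 36.5  1.4] [-0.    -0.001 -0.479]
```

Call:
{"name": "move_arm", "arguments": {"plan": [{"x": -2.2,"y": 6.6,"z": 1,"wx": 0,"wy": 0,"wz": -0.06},{"x": -2.8,"y": 10.9,"z": 1,"wx": 0,"wy": 0,"wz": -0.12},{"x": -3.1,"y": 15.1,"z": 1,"wx": 0,"wy": 0,"wz": -0.18},{"x": -3.2,"y": 19.5,"z": 1,"wx": 0,"wy": 0,"wz": -0.24},{"x": -3,"y": 23.8,"z": 1,"wx": 0,"wy": 0,"wz": -0.3},{"x": -2.6,"y": 28,"z": 1,"wx": 0,"wy": 0,"wz": -0.36},{"x": -1.9,"y": 32.3,"z": 1,"wx": 0,"wy": 0,"wz": -0.42},{"x": -0.9,"y": 36.5,"z": 1,"wx": 0,"wy": 0,"wz": -0.48}]}}

```text
time_s: 3.65
tcp_pos: [0.5144, 0.0303, 0.1509]
tcp_rot: [-3.139, -0.002, -0.236]
wrist_force: [-0.7, 2.1, 0.7]
finger_gap: 0.002
```

```bash
python3 - <<'E'
from h import *
for cam in ("side","scene"): im=get_image(cam)
c=calibration("scene")
D=trace("lever_top","scene")
o=observe();print(o["wrist_force"],o["tcp_pos"],P(2.9,0,.15))
a=get_image("side");cv2.imwrite("pics/b.png",cv2.resize(a[180:400,180:420],None,fx=2.5,fy=2.5))
rows([P(2.9+.06*i,0,.150) for i in range(1,9)])
E
```

```text
[-0.2923197  -0.08009459  2.7777854 ] [0.51397272 0.02906492 0.15066491] (array([0.51386092, 0.02878278, 0.15      ]), -0.2415926535897932)
[-0.9  4.6  0.6] [-0.    -0.001 -0.06 ]
[-1.5  8.9  0.6] [-0.    -0.001 -0.12 ]
[-1.8 13.2  0.6] [-0.    -0.001 -0.18 ]
[-1.9 17.5  0.6] [-0.    -0.001 -0.24 ]
[-1.7 21.8  0.6] [-0.    -0.001 -0.3  ]
[-1.2 26.1  0.6] [-0.    -0.001 -0.36 ]
[-0.5 30.3  0.6] [-0.    -0.001 -0.42 ]
[ 0.4 34.5  0.6] [-0.    -0.001 -0.48 ]
```

View pics/b.png

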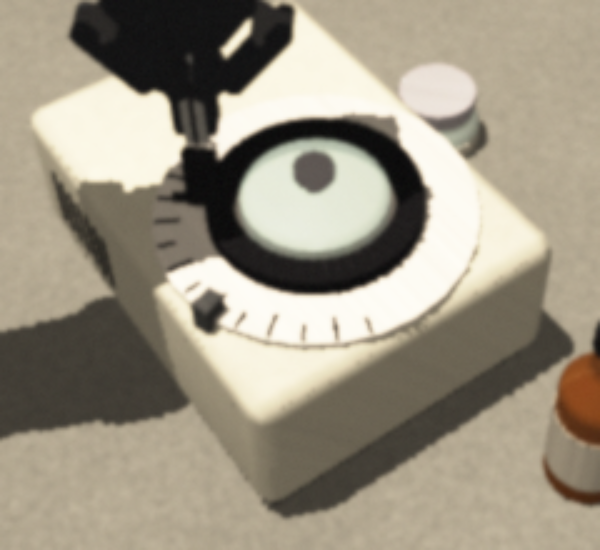

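The side view shows the fingertips behind the tab, which has moved round towards the rider at (208,310). I'll carry on.

Call:
{"name": "move_arm", "arguments": {"plan": [{"x": -0.9,"y": 4.6,"z": 0.6,"wx": 0,"wy": 0,"wz": -0.06},{"x": -1.5,"y": 8.9,"z": 0.6,"wx": 0,"wy": 0,"wz": -0.12},{"x": -1.8,"y": 13.2,"z": 0.6,"wx": 0,"wy": 0,"wz": -0.18},{"x": -1.9,"y": 17.5,"z": 0.6,"wx": 0,"wy": 0,"wz": -0.24},{"x": -1.7,"y": 21.8,"z": 0.6,"wx": 0,"wy": 0,"wz": -0.3},{"x": -1.2,"y": 26.1,"z": 0.6,"wx": 0,"wy": 0,"wz": -0.36},{"x": -0.5,"y": 30.3,"z": 0.6,"wx": 0,"wy": 0,"wz": -0.42},{"x": 0.4,"y": 34.5,"z": 0.6,"wx": 0,"wy": 0,"wz": -0.48}]}}

```text
time_s: 4.52
tcp_pos: [0.5057, -0.0035, 0.1502]
tcp_rot: [-3.141, -0.0, 0.243]
wrist_force: [-2.2, 1.8, 7.1]
finger_gap: 0.001
```

```bash
python3 - <<'E'
from h import *
im=get_image("side");c=calibration("side")
Rr=trace("rider","side")
D=trace("lever_top","side")
m=D[0]["region"];print(D[0]["confidence"],m.sum(),Rr[0]["confidence"],Rr[0]["region"].sum())
ex=disc(AX,.070,.138,"side",c)
print("lever",fitang(lever,m,"side",c,AX,2.9,4.2,ex),"rider",fitang(rider,Rr[0]["region"],"side",c,AX,3.5,4.2))
cv2.imwrite("pics/c.png",cv2.resize(im[180:400,180:420],None,fx=2.5,fy=2.5))
o=observe();print(o["wrist_force"],o["tcp_pos"],P(3.38,0,.15))
rows([P(3.38+.0525*i,0,.150) for i in range(1,9)])
E
```

```text
Traceback (most recent call last):
IndexError: list index out of range
```

```bash
python3 - <<'E'
from h import *
o=observe();print(o["wrist_force"],o["tcp_pos"],P(3.38,0,.15))
rows([P(3.38+.0525*i,0,.153) for i in range(1,9)])
E
```

```text
[-1.49612148  0.0889819   4.23034321] [ 0.50602178 -0.00456965  0.15008482] (array([ 0.50620144, -0.00448343,  0.15      ]), 0.23840734641020678)
[-0.5  3.7 -2.9] [ 0.    -0.    -0.052]
[-1.1  7.4 -2.9] [ 0.    -0.    -0.105]
[-1.4 11.1 -2.9] [ 0.    -0.    -0.157]
[-1.6 14.9 -2.9] [ 0.   -0.   -0.21]
[-1.6 18.7 -2.9] [ 0.    -0.    -0.262]
[-1.3 22.4 -2.9] [ 0.    -0.    -0.315]
[-0.9 26.2 -2.9] [ 0.    -0.    -0.367]
[-0.2 29.9 -2.9] [ 0.   -0.   -0.42]
```

Call:
{"name": "move_arm", "arguments": {"plan": [{"x": -0.5,"y": 3.7,"z": -1,"wx": 0,"wy": 0,"wz": -0.052},{"x": -1.1,"y": 7.4,"z": -2,"wx": 0,"wy": 0,"wz": -0.105},{"x": -1.4,"y": 11.1,"z": -2,"wx": 0,"wy": 0,"wz": -0.157},{"x": -1.6,"y": 14.9,"z": -2,"wx": 0,"wy": 0,"wz": -0.21},{"x": -1.6,"y": 18.7,"z": -2,"wx": 0,"wy": 0,"wz": -0.262},{"x": -1.3,"y": 22.4,"z": -2,"wx": 0,"wy": 0,"wz": -0.315},{"x": -0.9,"y": 26.2,"z": -2,"wx": 0,"wy": 0,"wz": -0.367},{"x": -0.2,"y": 29.9,"z": -2,"wx": 0,"wy": 0,"wz": -0.42}]}}

```text
time_s: 5.33
tcp_pos: [0.5121, -0.033, 0.1515]
tcp_rot: [-3.14, 0.001, 0.662]
wrist_force: [-1.5, 1.5, 5.5]
finger_gap: 0.001
```

```bash
python3 - <<'E'
from h import *
im=get_image("side");c=calibration("side")
o=observe();print(o["wrist_force"],o["tcp_pos"],P(3.80,0,.153))
Rr=trace("rider","side");D=trace("lever_top","side")
ex=disc(AX,.070,.138,"side",c)
if D: print("lever",fitang(lever,D[0]["region"],"side",c,AX,3.3,4.2,ex))
if Rr: print("rider",fitang(rider,Rr[0]["region"],"side",c,AX,3.5,4.2))
for b in lever(AX,3.80)+rider(AX,3.865):
    cv2.polylines(im,[cv2.convexHull(np.array([proj(p,"side",c) for p in b]).round().astype(np.int32))],True,(0,0,255),1)
cv2.imwrite("pics/d.png",cv2.resize(im[200:360,200:380],None,fx=4,fy=3.7))
E
```

```text
[-1.43685284  0.30383883  3.41525927] [ 0.51276852 -0.03412751  0.15153413] (array([ 0.51284253, -0.03367457,  0.153     ]), 0.6584073464102067)
lever (np.float64(0.29116465863453816), np.float64(3.7499999999999902))
rider (np.float64(0.6943231441048034), np.float64(3.884999999999992))
```

View pics/d.png

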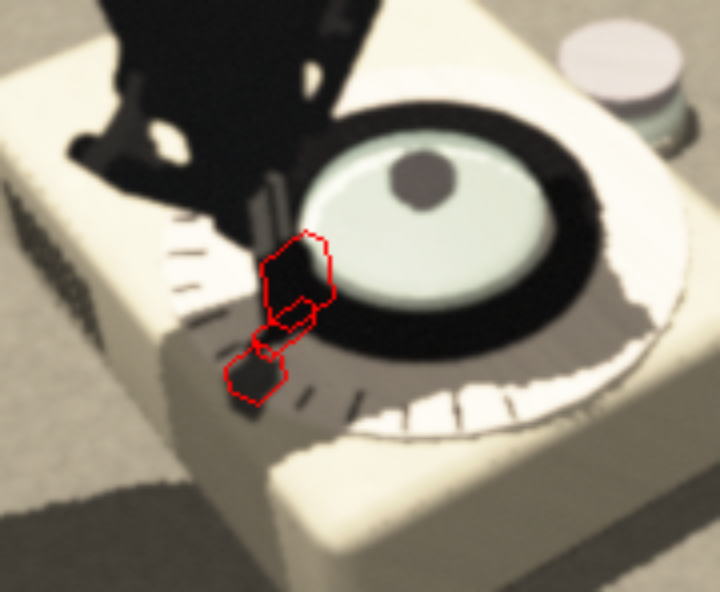

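The lever is close, slightly clockwise of the rider. I'll back off, rise, and move the wrist camera over the pair for a precise look.

Call:
{"name": "move_arm", "arguments": {"plan": [{"x": 0,"y": -5,"z": 0,"wx": 0,"wy": 0,"wz": 0},{"x": 0,"y": -10,"z": 0,"wx": 0,"wy": 0,"wz": 0},{"x": 0,"y": -10,"z": -20,"wx": 0,"wy": 0,"wz": 0},{"x": 0,"y": -10,"z": -45,"wx": 0,"wy": 0,"wz": 0},{"x": 0,"y": 0,"z": -70,"wx": 0,"wy": 0,"wz": 0},{"x": 0,"y": 35,"z": -70,"wx": 0,"wy": 0,"wz": 0},{"x": 0,"y": 70,"z": -70,"wx": 0,"wy": 0,"wz": 0},{"x": 0,"y": 95,"z": -70,"wx": 0,"wy": 0,"wz": 0}]}}

```text
time_s: 6.15
tcp_pos: [0.5724, -0.1105, 0.2216]
tcp_rot: [3.139, -0.0, 0.659]
wrist_force: [0.6, -0.2, 0.4]
finger_gap: 0.002
```

```bash
cat > meas.py <<'E'
from h import *
import sys
get_image("side");im=get_image("wrist");c=calibration("wrist")
o=observe();print(o["time_s"],o["tcp_pos"],o["tcp_rot"],o["wrist_force"])
Rr=trace("rider","wrist");D=trace("lever_top","wrist")
m=D[0]["region"]; rr=Rr[0]["region"]
f=lambda a:((disc(a,.068,.138,"wrist",c)&~disc(a,.050,.138,"wrist",c))|mask(lever(a,3.8),"wrist",c))
b=max(((f((x,y))&m).sum()/(f((x,y))|m).sum(),x,y) for x in np.arange(.570,.587,.001) for y in np.arange(-.012,.006,.001))
print(D[0]["confidence"],Rr[0]["confidence"],"axis",b)
for a in (AX,b[1:]):
    ex=disc(a,.070,.138,"wrist",c)
    l,r=fitang(lever,m,"wrist",c,a,3.3,4.2,ex),fitang(rider,rr,"wrist",c,a,3.4,4.3); print(a,"lever",l,"rider",r,"remaining",r[1]-l[1])
for q in lever(a,l[1])+rider(a,r[1]):
    cv2.polylines(im,[cv2.convexHull(np.array([proj(p,"wrist",c) for p in q]).round().astype(np.int32))],True,(0,0,255),1)
u,v=(proj([*(AX+.08*np.array([np.cos(3.8),np.sin(3.8)])),.14],"wrist",c)).astype(int); print(u,v)
cv2.imwrite(sys.argv[1],cv2.resize(im[max(0,v-130):v+130,max(0,u-170):u+170],None,fx=2.2,fy=2.2))
E
python3 meas.py pics/e.png
```

```text
6.25 [ 0.57240645 -0.11324648  0.22031589] [3.13880554e+00 1.38411394e-03 6.52730417e-01] [-1.02739395 -0.18326869  0.18072031]
0.92 0.89 axis (np.float64(0.855800388852884), np.float64(0.575), np.float64(-0.0009999999999999905))
[ 0.578  -0.0035] lever (np.float64(0.8774928774928775), np.float64(3.6999999999999913)) rider (np.float64(0.8758526603001364), np.float64(3.824999999999991)) remaining 0.12499999999999956
(np.float64(0.575), np.float64(-0.0009999999999999905)) lever (np.float64(0.8412698412698413), np.float64(3.7499999999999902)) rider (np.float64(0.9156462585034013), np.float64(3.86499999999999)) remaining 0.11499999999999977
304 92
```

View pics/e.png

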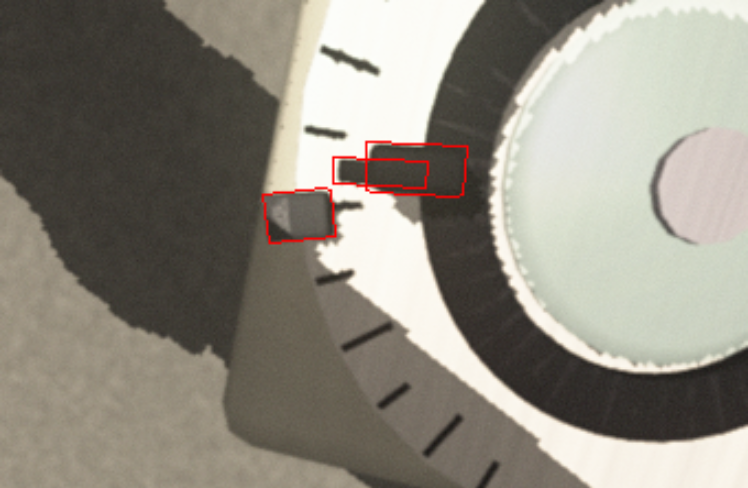

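Clear view: tab at (415,168), rider at (300,215), the fit outlines sit well, and about 0.12 rad remains. With the tool at "3.80" the lever stopped 0.12 short, so I'll push to "3.92".

```bash
python3 -c "
from h import *
rows([P(3.80,.012,.22),P(3.80,.012,.153),P(3.80,.002,.153)])"
```

```text
[-1.00e-01 -1.06e+02  6.00e-01] [-0.002  0.001  0.001]
[-1.000e-01 -1.059e+02  6.760e+01] [-0.002  0.001  0.001]
[ -0.1 -95.9  67.6] [-0.002  0.001  0.001]
```

Call:
{"name": "move_arm", "arguments": {"plan": [{"x": 0,"y": -35,"z": 0,"wx": 0,"wy": 0,"wz": 0},{"x": 0,"y": -70,"z": 0,"wx": 0,"wy": 0,"wz": 0},{"x": 0,"y": -106,"z": 0,"wx": 0,"wy": 0,"wz": 0},{"x": 0,"y": -106,"z": 0,"wx": 0,"wy": 0,"wz": 0},{"x": 0,"y": -106,"z": 20,"wx": 0,"wy": 0,"wz": 0},{"x": 0,"y": -106,"z": 42,"wx": 0,"wy": 0,"wz": 0},{"x": 0,"y": -106,"z": 60,"wx": 0,"wy": 0,"wz": 0},{"x": 0,"y": -106,"z": 67,"wx": 0,"wy": 0,"wz": 0}]}}

```text
time_s: 7.02
tcp_pos: [0.5034, -0.023, 0.1522]
tcp_rot: [-3.138, 0.004, 0.663]
wrist_force: [-0.7, -0.7, 0.6]
finger_gap: -0.0
```

```bash
python3 -c "
from h import *
rows([P(3.80,.005,.153),P(3.80,0,.153),P(3.84,0,.153),P(3.88,0,.153),P(3.90,0,.153),P(3.92,0,.153)])"
```

```text
[ 0.9  9.2 -0.8] [-0.004  0.004  0.004]
[ 0.9 14.2 -0.8] [-0.004  0.004  0.004]
[ 0.3 17.  -0.8] [-0.004  0.004 -0.036]
[-0.2 19.8 -0.9] [-0.004  0.003 -0.076]
[-0.4 21.3 -0.9] [-0.004  0.003 -0.096]
[-0.6 22.7 -0.9] [-0.004  0.003 -0.116]
```

Call:
{"name": "move_arm", "arguments": {"plan": [{"x": 0.9,"y": 6,"z": 0,"wx": 0,"wy": 0,"wz": 0},{"x": 0.9,"y": 11,"z": 0,"wx": 0,"wy": 0,"wz": 0},{"x": 0.9,"y": 14,"z": 0,"wx": 0,"wy": 0,"wz": 0},{"x": 0.3,"y": 17,"z": 0,"wx": 0,"wy": 0,"wz": -0.036},{"x": -0.2,"y": 19.8,"z": 0,"wx": 0,"wy": 0,"wz": -0.076},{"x": -0.4,"y": 21.2,"z": 0,"wx": 0,"wy": 0,"wz": -0.096},{"x": -0.6,"y": 22.2,"z": 0,"wx": 0,"wy": 0,"wz": -0.116},{"x": -0.6,"y": 22.2,"z": 0,"wx": 0,"wy": 0,"wz": -0.116}]}}

```text
time_s: 7.68
tcp_pos: [0.5198, -0.0431, 0.1549]
tcp_rot: [3.141, -0.001, 0.776]
wrist_force: [0.8, 0.3, -0.3]
finger_gap: -0.001
```

```bash
python3 -c "
from h import *
get_image('side');o=observe();print(o['tcp_pos'],o['tcp_rot'],P(3.92,0,.153),o['wrist_force'])"
```

```text
[ 0.51953513 -0.0428461   0.15473425] [ 3.14106771e+00 -6.59647652e-04  7.75242995e-01] (array([ 0.51692337, -0.04125772,  0.153     ]), 0.7784073464102068) [-0.19906704 -0.01003336 -0.22237637]
```

The tool went about 3 mm past the plan, so I'll back off and measure.

Call:
{"name": "move_arm", "arguments": {"plan": [{"x": 0,"y": -5,"z": 0,"wx": 0,"wy": 0,"wz": 0},{"x": 0,"y": -10,"z": 0,"wx": 0,"wy": 0,"wz": 0},{"x": 0,"y": -10,"z": -20,"wx": 0,"wy": 0,"wz": 0},{"x": 0,"y": -10,"z": -45,"wx": 0,"wy": 0,"wz": 0},{"x": 0,"y": 0,"z": -67,"wx": 0,"wy": 0,"wz": 0},{"x": 0,"y": 35,"z": -67,"wx": 0,"wy": 0,"wz": 0},{"x": 0,"y": 70,"z": -67,"wx": 0,"wy": 0,"wz": 0},{"x": 0,"y": 90,"z": -67,"wx": 0,"wy": 0,"wz": 0}]}}

```text
time_s: 8.4
tcp_pos: [0.584, -0.1097, 0.2219]
tcp_rot: [3.138, -0.0, 0.774]
wrist_force: [-0.1, 0.6, -0.1]
finger_gap: 0.002
```

```bash
python3 meas.py pics/g.png
```

```text
8.5 [ 0.58349661 -0.11041451  0.22064363] [3.13979196e+00 9.59499986e-04 7.70790953e-01] [-0.84677953  0.23029674  0.0782545 ]
0.65 0.94 axis (np.float64(0.8577381882585821), np.float64(0.575), np.float64(-0.0009999999999999905))
[ 0.578  -0.0035] lever (np.float64(0.8681177976952625), np.float64(3.6999999999999913)) rider (np.float64(0.8543046357615894), np.float64(3.824999999999991)) remaining 0.12499999999999956
(np.float64(0.575), np.float64(-0.0009999999999999905)) lever (np.float64(0.8657534246575342), np.float64(3.75499999999999)) rider (np.float64(0.9151846785225718), np.float64(3.86999999999999)) remaining 0.11499999999999977
304 81
```

View pics/g.png

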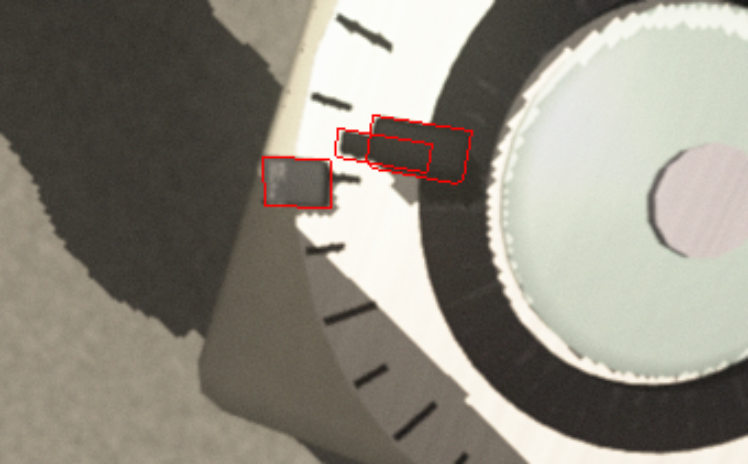

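The lever hasn't moved, although the tool was where the tab stands. I need to check where the fingertips really were, so I'm projecting the TCP into the older pictures.

```bash
python3 - <<'E'
from h import *
cw=calibration("wrist"); o=observe(); M=np.array(cw["world_to_cam"])
R=Ro.from_euler("xyz",o["tcp_rot"]).as_matrix()
print("cam axes in tool\n",(M[:3,:3]@R).round(3),"tcp px",proj(o["tcp_pos"],"wrist",cw))
for dz in (0,.019,.05): print(dz,[proj(o["tcp_pos"]+R@np.array([0,y,-dz]),"wrist",cw).round() for y in(-.011,.011)])
s=calibration("side")
p=np.array([.51277,-.03413,.1515]);R=Ro.from_euler("xyz",[np.pi,0,.658]).as_matrix()
f=lambda q:(((proj(q,"side",s)-[200,200])*[4,3.7])).round()
for dz in(0,.02,.05): print(dz,[f(p+R@np.array([x,y,-dz])) for x,y in((0,0),(0,-.011),(0,.011),(-.0145,0),(.0145,0))])
a=cv2.imread("pics/d.png"); 
for dz in(0,.03):
    q=np.array([f(p+R@np.array([x,y,-dz])) for x,y in((-.0145,-.011),(.0145,-.011),(.0145,.011),(-.0145,.011))]).astype(np.int32)
    cv2.polylines(a,[q],True,(0,255,0),1)
im=get_image("wrist")
a=np.clip(a[130:430,150:450].astype(float)*2.0+15,0,255).astype(np.uint8)
b=np.clip(im[220:480,170:470].astype(float)*3+10,0,255).astype(np.uint8)
b=cv2.resize(b,(346,300)); t=proj(o["tcp_pos"],"wrist",cw); print(t)
cv2.imwrite("pics/i.png",np.hstack([a,b]))
E
```

```text
cam axes in tool
 [[ 1.     0.001  0.   ]
 [-0.001  0.948 -0.318]
 [-0.001  0.318  0.948]] tcp px [319.79144496 287.58712237]
0 [array([320., 265.]), array([320., 309.])]
0.019 [array([320., 284.]), array([320., 332.])]
0.05 [array([320., 327.]), array([320., 383.])]
0 [array([263., 268.]), array([242., 254.]), array([285., 281.]), array([235., 290.]), array([291., 246.])]
0.02 [array([258., 234.]), array([236., 221.]), array([281., 248.]), array([230., 256.]), array([286., 212.])]
0.05 [array([250., 182.]), array([228., 168.]), array([273., 195.]), array([221., 204.]), array([280., 160.])]
[319.79144496 287.58712237]
```

View pics/i.png

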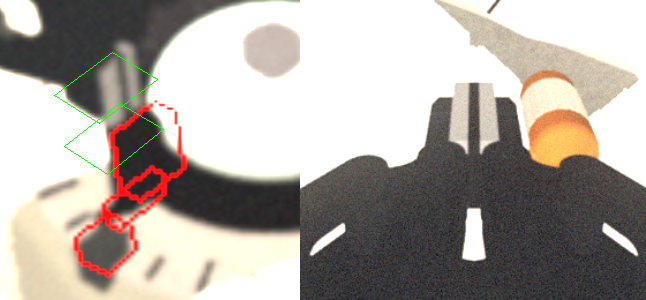

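The pictures explain it. The visible fingertips end about 22 mm behind the TCP: the tip edge is at v=291, and pads at the TCP itself would show it near 265. So the tip was riding on top of the tab (172 mm), dragging it the first time and passing over it the second. I'll work lower, at z=0.140, which is safe for the ring either way, and use the refined axis.

```bash
sed -i 's/^AX=.*/AX=np.array([.575,-.001])/' h.py; python3 -c "
from h import *
rows([P(3.755,.014,.22),P(3.755,.014,.140)])"
```

```text
[   4.4 -119.7    1.2] [-0.002  0.     0.164]
[   4.4 -119.5   81.2] [-0.002  0.     0.164]
```

Call:
{"name": "move_arm", "arguments": {"plan": [{"x": 1,"y": -30,"z": 0,"wx": 0,"wy": 0,"wz": 0.08},{"x": 2,"y": -60,"z": 0,"wx": 0,"wy": 0,"wz": 0.164},{"x": 3,"y": -90,"z": 0,"wx": 0,"wy": 0,"wz": 0.164},{"x": 4.4,"y": -120,"z": 0,"wx": 0,"wy": 0,"wz": 0.164},{"x": 4.4,"y": -120,"z": 15,"wx": 0,"wy": 0,"wz": 0.164},{"x": 4.4,"y": -120,"z": 35,"wx": 0,"wy": 0,"wz": 0.164},{"x": 4.4,"y": -120,"z": 55,"wx": 0,"wy": 0,"wz": 0.164},{"x": 4.4,"y": -120,"z": 70,"wx": 0,"wy": 0,"wz": 0.164}]}}

```text
time_s: 9.32
tcp_pos: [0.4995, -0.0163, 0.1506]
tcp_rot: [-3.14, 0.001, 0.615]
wrist_force: [-0.0, -0.1, 0.3]
finger_gap: 0.003
```

```bash
python3 -c "
from h import *
get_image('side');o=observe();print(o['wrist_force'],o['tcp_pos'])
rows([P(3.755,.014,.140)]+[P(3.755,g,.140) for g in (.008,.003,0)])"
```

```text
[-0.37835383 -0.07563956 -0.85413192] [ 0.49760389 -0.01645218  0.14810234]
[2.2 2.  8.1] [-0.005  0.005  0.002]
[2.2 8.  8.1] [-0.005  0.005  0.002]
[ 2.2 13.   8. ] [-0.005  0.005  0.002]
[ 2.2 16.   8. ] [-0.005  0.005  0.002]
```

Call:
{"name": "move_arm", "arguments": {"plan": [{"x": 1,"y": 0,"z": 4,"wx": 0,"wy": 0,"wz": 0},{"x": 2,"y": 0,"z": 8,"wx": 0,"wy": 0,"wz": 0},{"x": 2,"y": 3,"z": 8,"wx": 0,"wy": 0,"wz": 0},{"x": 2,"y": 6,"z": 8,"wx": 0,"wy": 0,"wz": 0},{"x": 2,"y": 9,"z": 8,"wx": 0,"wy": 0,"wz": 0},{"x": 2,"y": 12,"z": 8,"wx": 0,"wy": 0,"wz": 0},{"x": 2,"y": 15,"z": 8,"wx": 0,"wy": 0,"wz": 0},{"x": 2,"y": 15,"z": 8,"wx": 0,"wy": 0,"wz": 0}]}}

```text
time_s: 10.03
tcp_pos: [0.5121, -0.0301, 0.1436]
tcp_rot: [3.141, -0.001, 0.611]
wrist_force: [0.3, 0.4, -0.2]
finger_gap: -0.002
```

```bash
python3 - <<'E'
from h import *
for i in range(3):
    im=get_image('side');o=observe();print(o['wrist_force'],o['tcp_pos'])
print(P(3.755,0,.14))
c=calibration("side");R=Ro.from_euler("xyz",o["tcp_rot"]).as_matrix()
for x,y,d in [(0,0,0),(0,0,.022)]: cv2.circle(im,tuple(proj(o["tcp_pos"]+R@[x,y,-d],"side",c).astype(int)),1,(0,255,0) if d==0 else (255,255,0),-1)
cv2.imwrite("pics/j.png",np.clip(cv2.resize(im[210:340,200:360],None,fx=4.5,fy=4.5).astype(float)*1.8+15,0,255).astype(np.uint8))
rows([P(3.755,0,.140)]+[P(3.755+a,0,.140) for a in (.03,.06,.09,.115)])
E
```

```text
[ 0.30665801 -0.16279292 -0.60717852] [ 0.51190349 -0.0297578   0.14345353]
[-0.46171725  0.45722098 -0.08082583] [ 0.51168228 -0.02952021  0.14337876]
[-0.10367305 -0.06519266 -0.44370678] [ 0.51156379 -0.02936296  0.14332474]
(array([ 0.5085511 , -0.02821293,  0.14      ]), 0.6134073464102068)
[-1.8 -2.7  3.3] [-0.     0.    -0.002]
[-2.3 -0.6  3.3] [-0.     0.    -0.032]
[-2.6  1.6  3.3] [-0.     0.    -0.062]
[-3.   3.7  3.3] [-0.     0.    -0.092]
[-3.2  5.5  3.3] [-0.     0.    -0.117]
```

View pics/j.png

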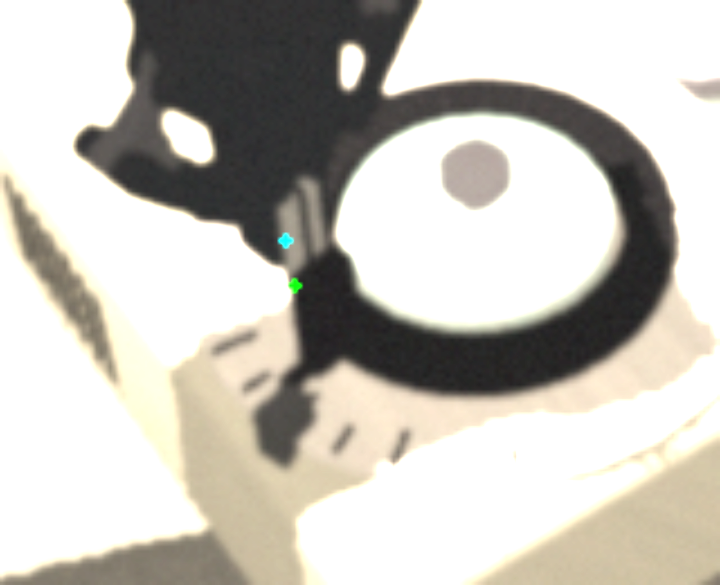

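The nose now sits close to the rider, so the lever has moved this time. I'll back off and measure numerically (12 pictures used, so no more viewing).

Call:
{"name": "move_arm", "arguments": {"plan": [{"x": 0,"y": -5,"z": 0,"wx": 0,"wy": 0,"wz": 0},{"x": 0,"y": -12,"z": 0,"wx": 0,"wy": 0,"wz": 0},{"x": 0,"y": -12,"z": -20,"wx": 0,"wy": 0,"wz": 0},{"x": 0,"y": -12,"z": -45,"wx": 0,"wy": 0,"wz": 0},{"x": 0,"y": 0,"z": -77,"wx": 0,"wy": 0,"wz": 0},{"x": 0,"y": 35,"z": -77,"wx": 0,"wy": 0,"wz": 0},{"x": 0,"y": 70,"z": -77,"wx": 0,"wy": 0,"wz": 0},{"x": 0,"y": 95,"z": -77,"wx": 0,"wy": 0,"wz": 0}]}}

```text
time_s: 10.85
tcp_pos: [0.5674, -0.1091, 0.2212]
tcp_rot: [3.139, -0.001, 0.611]
wrist_force: [-0.4, -1.0, 0.3]
finger_gap: -0.001
```

```bash
python3 meas.py pics/k.png
```

```text
10.95 [ 0.56732717 -0.11191078  0.2198051 ] [3.13855281e+00 1.02883995e-03 6.05196609e-01] [-0.20093049  0.07510342 -0.90288478]
0.56 0.62 axis (np.float64(0.865014974135584), np.float64(0.576), np.float64(-0.0009999999999999905))
[ 0.575 -0.001] lever (np.float64(0.7830188679245284), np.float64(3.7449999999999903)) rider (np.float64(0.9234042553191489), np.float64(3.86499999999999)) remaining 0.11999999999999966
(np.float64(0.576), np.float64(-0.0009999999999999905)) lever (np.float64(0.8456692913385827), np.float64(3.7449999999999903)) rider (np.float64(0.8703448275862069), np.float64(3.85999999999999)) remaining 0.11499999999999977
301 93
```

It still hasn't moved, because the fingertip stopped about 8 mm short of the tab's face line and never touched it. All the evidence agrees with tips about 20 mm behind the TCP and about ±8 mm wide along y. I'll go lower (z=0.136) and push further, with the offset set to 13 mm.

```bash
sed -i 's/(.016+gap)/(.013+gap)/' h.py; python3 -c "
from h import *
rows([P(3.75,.014,.22),P(3.75,.014,.136)])"
```

```text
[-1.700e+00 -1.081e+02 -1.000e-01] [-0.002  0.001  0.003]
[  -1.6 -108.    83.9] [-0.002  0.001  0.003]
```

Call:
{"name": "move_arm", "arguments": {"plan": [{"x": -1,"y": -35,"z": 0,"wx": 0,"wy": 0,"wz": 0},{"x": -1,"y": -70,"z": 0,"wx": 0,"wy": 0,"wz": 0},{"x": -1.5,"y": -108,"z": 0,"wx": 0,"wy": 0,"wz": 0},{"x": -1.5,"y": -108,"z": 0,"wx": 0,"wy": 0,"wz": 0},{"x": -1.5,"y": -108,"z": 25,"wx": 0,"wy": 0,"wz": 0},{"x": -1.5,"y": -108,"z": 50,"wx": 0,"wy": 0,"wz": 0},{"x": -1.5,"y": -108,"z": 75,"wx": 0,"wy": 0,"wz": 0},{"x": -1.5,"y": -108,"z": 83,"wx": 0,"wy": 0,"wz": 0}]}}

```text
time_s: 11.72
tcp_pos: [0.4995, -0.0177, 0.1346]
tcp_rot: [-3.137, 0.005, 0.615]
wrist_force: [-0.1, 0.4, -0.6]
finger_gap: 0.001
```

```bash
python3 -c "
from h import *
get_image('side');o=observe();print(o['wrist_force'],o['tcp_pos'])
rows([P(3.75,.006,.136),P(3.75,0,.136)]+[P(a,0,.136) for a in (3.77,3.79,3.81,3.83)])"
```

```text
[ 0.04820898 -0.31206809 -0.44016134] [ 0.49967843 -0.01795361  0.13453656]
[ 1.4 10.1 -1.5] [-0.005  0.006  0.007]
[ 1.4 16.1 -1.6] [-0.005  0.006  0.007]
[ 1.1 17.5 -1.6] [-0.005  0.006 -0.013]
[ 0.9 18.9 -1.6] [-0.005  0.005 -0.033]
[ 0.7 20.4 -1.6] [-0.005  0.005 -0.053]
[ 0.5 21.8 -1.6] [-0.005  0.005 -0.073]
```

No contact force at z=0.1345, directly over the 0.138 ring, which confirms that the tips end behind the TCP. Pushing.

Call:
{"name": "move_arm", "arguments": {"plan": [{"x": 1,"y": 5,"z": 0,"wx": 0,"wy": 0,"wz": 0},{"x": 1,"y": 9,"z": 0,"wx": 0,"wy": 0,"wz": 0},{"x": 1,"y": 12,"z": 0,"wx": 0,"wy": 0,"wz": 0},{"x": 1,"y": 14.5,"z": 0,"wx": 0,"wy": 0,"wz": 0},{"x": 1,"y": 16,"z": 0,"wx": 0,"wy": 0,"wz": 0},{"x": 1,"y": 17.5,"z": 0,"wx": 0,"wy": 0,"wz": -0.02},{"x": 0.8,"y": 19,"z": 0,"wx": 0,"wy": 0,"wz": -0.04},{"x": 0.7,"y": 20.4,"z": 0,"wx": 0,"wy": 0,"wz": -0.05}]}}

```text
time_s: 12.43
tcp_pos: [0.5152, -0.0355, 0.1375]
tcp_rot: [-3.141, -0.0, 0.664]
wrist_force: [-1.6, 1.5, 1.2]
finger_gap: 0.004
```

```bash
python3 - <<'E'
from h import *
for i in range(2):
    im=get_image('side');o=observe();print(o['wrist_force'],o['tcp_pos'],o["tcp_rot"][2])
r=o["tcp_pos"][:2]-AX;print("tool r,ang",np.hypot(*r),np.arctan2(r[1],r[0])%6.283)
c=calibration("side")
# nose tip from dark pixels on collar: compare with the model at several angles
g=cv2.cvtColor(im,cv2.COLOR_BGR2GRAY)
for t in np.arange(3.70,3.95,.02):
    m=mask([box(AX,t,.081,.089,.006,.128,.140)],"side",c); print(round(t,3),g[m].mean().round(1),end="; ")
E
```

```text
[-0.70943015  2.10651798  0.99438738] [ 0.51543963 -0.03587547  0.13744164] 0.6634039637358726
[-1.45951379  0.88720399  0.80649358] [ 0.51541382 -0.03589176  0.13738867] 0.6623433834541008
tool r,ang 0.06905032463694834 3.6711475002620073
3.7 121.8; 3.72 121.0; 3.74 120.6; 3.76 120.5; 3.78 118.1; 3.8 113.5; 3.82 105.3; 3.84 90.1; 3.86 74.9; 3.88 61.6; 3.9 51.5; 3.92 43.8; 3.94 41.5;
```

Contact at 2 N, and the lever has moved. Backing off to measure.

Call:
{"name": "move_arm", "arguments": {"plan": [{"x": 0,"y": -6,"z": 0,"wx": 0,"wy": 0,"wz": 0},{"x": 0,"y": -12,"z": 0,"wx": 0,"wy": 0,"wz": 0},{"x": 0,"y": -12,"z": -20,"wx": 0,"wy": 0,"wz": 0},{"x": 0,"y": -12,"z": -50,"wx": 0,"wy": 0,"wz": 0},{"x": 0,"y": 0,"z": -82,"wx": 0,"wy": 0,"wz": 0},{"x": 0,"y": 35,"z": -82,"wx": 0,"wy": 0,"wz": 0},{"x": 0,"y": 70,"z": -82,"wx": 0,"wy": 0,"wz": 0},{"x": 0,"y": 95,"z": -82,"wx": 0,"wy": 0,"wz": 0}]}}

```text
time_s: 13.2
tcp_pos: [0.5749, -0.1137, 0.2201]
tcp_rot: [3.138, -0.0, 0.66]
wrist_force: [0.7, -1.0, 0.2]
finger_gap: -0.003
```

```bash
sed -i 's/lever(a,3.8)/lever(a,3.88)/' meas.py; python3 meas.py pics/l.png
```

```text
13.3 [ 0.5748644  -0.116436    0.21860274] [3.13780620e+00 1.75407682e-03 6.54552569e-01] [-0.55790336  0.12865783  0.0478196 ]
0.75 0.76 axis (np.float64(0.8796742372103693), np.float64(0.575), np.float64(-0.0009999999999999905))
[ 0.575 -0.001] lever (np.float64(0.7583586626139818), np.float64(3.854999999999988)) rider (np.float64(0.9158620689655173), np.float64(3.86499999999999)) remaining 0.010000000000002007
(np.float64(0.575), np.float64(-0.0009999999999999905)) lever (np.float64(0.7583586626139818), np.float64(3.854999999999988)) rider (np.float64(0.9158620689655173), np.float64(3.86499999999999)) remaining 0.010000000000002007
302 77
```

About 0.01 rad remains. I'll cross-check that with a direct polar reading of the nose, the tab top and the rider edges.

```bash
python3 - <<'E'
from h import *
im=get_image("wrist");c=calibration("wrist")
L=trace("lever_top","wrist")[0]["region"];Rr=trace("rider","wrist")[0]["region"]
th=np.arange(3.5,4.2,.002)
def span(m,r,z):
    uv=np.array([proj([AX[0]+r*np.cos(t),AX[1]+r*np.sin(t),z],"wrist",c) for t in th]).round().astype(int)
    h=th[m[np.clip(uv[:,1],0,479),np.clip(uv[:,0],0,639)]]
    return (h.min().round(3),h.max().round(3),((h.min()+h.max())/2).round(3)) if len(h) else None
for r in(.084,.086,.088): print("nose",r,span(L,r,.138))
for r in(.072,.075,.078): print("tabtop",r,span(L,r,.172))
for r in(.096,.100,.104): print("rider",r,span(Rr,r,.140))
for t in np.arange(3.80,3.93,.01):
    m=mask(lever(AX,t),"wrist",c); ex=disc(AX,.07,.138,"wrist",c); a=m&~ex;b=L&~ex; print(round(t,2),((a&b).sum()/(a|b).sum()).round(3),end="; ")
E
```

```text
nose 0.084 (np.float64(3.846), np.float64(3.91), np.float64(3.878))
nose 0.086 (np.float64(3.844), np.float64(3.906), np.float64(3.875))
nose 0.088 (np.float64(3.85), np.float64(3.898), np.float64(3.874))
tabtop 0.072 (np.float64(3.818), np.float64(3.948), np.float64(3.883))
tabtop 0.075 (np.float64(3.818), np.float64(3.95), np.float64(3.884))
tabtop 0.078 (np.float64(3.824), np.float64(3.938), np.float64(3.881))
rider 0.096 (np.float64(3.834), np.float64(3.954), np.float64(3.894))
rider 0.1 (np.float64(3.834), np.float64(3.954), np.float64(3.894))
rider 0.104 (np.float64(3.832), np.float64(3.948), np.float64(3.89))
3.8 0.117; 3.81 0.164; 3.82 0.212; 3.83 0.261; 3.84 0.32; 3.85 0.378; 3.86 0.433; 3.87 0.496; 3.88 0.537; 3.89 0.516; 3.9 0.45; 3.91 0.374; 3.92 0.322; 3.93 0.264;
```

The readings agree: nose 3.875, tab 3.883, rider 3.893 rad, so the lever is within about 1° of the rider and I'll leave it. Now the button.

```bash
python3 -c "
from h import *
rows([([.5165,.1385,.215],.655),([.5165,.1385,.15],.655)])"
```

```text
[ 108.2 -229.6    4.5] [-0.001  0.     0.009]
[ 108.2 -229.6   69.5] [-0.001  0.     0.009]
```

Call:
{"name": "move_arm", "arguments": {"plan": [{"x": 15,"y": -32,"z": 0,"wx": 0,"wy": 0,"wz": 0},{"x": 31,"y": -66,"z": 0,"wx": 0,"wy": 0,"wz": 0},{"x": 47,"y": -100,"z": 0,"wx": 0,"wy": 0,"wz": 0},{"x": 63,"y": -134,"z": 0,"wx": 0,"wy": 0,"wz": 0},{"x": 79,"y": -168,"z": 0,"wx": 0,"wy": 0,"wz": 0},{"x": 94,"y": -200,"z": 0,"wx": 0,"wy": 0,"wz": 0},{"x": 108,"y": -230,"z": 0,"wx": 0,"wy": 0,"wz": 0},{"x": 108,"y": -230,"z": 0,"wx": 0,"wy": 0,"wz": 0}]}}

```text
time_s: 14.22
tcp_pos: [0.5135, 0.1481, 0.2201]
tcp_rot: [-3.136, -0.004, 0.678]
wrist_force: [-0.0, 1.2, 0.8]
finger_gap: 0.001
```

```bash
python3 - <<'E'
from h import *
get_image("side");c=calibration("side")
o=observe();print(o["tcp_pos"],o["wrist_force"])
for cam in("side","scene"):
    get_image(cam)
    for d in look_for("start_button_top",cam)[:2]: print(cam,np.round(d["uv"]),round(d["confidence"],2),[onplane(d["uv"],cam,z).round(4)[:2] for z in(.13,.14)])
rows([([.5165,.1385,.15],.655)])
E
```

```text
[0.51490281 0.14350016 0.21991128] [ 0.42562358 -0.41297706  0.49880857]
side [258. 198.] 0.69 [array([0.5233, 0.1538]), array([0.5229, 0.1423])]
side [302. 282.] 0.68 [array([ 0.5641, -0.046 ]), array([ 0.5629, -0.054 ])]
scene [358. 196.] 0.7 [array([0.5161, 0.1332]), array([0.5292, 0.1287])]
[ 1.  -2.8 69.3] [0.001 0.001 0.005]
```

Call:
{"name": "move_arm", "arguments": {"plan": [{"x": 0,"y": 4,"z": 12,"wx": 0,"wy": 0,"wz": 0},{"x": 0,"y": 4,"z": 30,"wx": 0,"wy": 0,"wz": 0},{"x": 0,"y": 4,"z": 48,"wx": 0,"wy": 0,"wz": 0},{"x": 0,"y": 4,"z": 64,"wx": 0,"wy": 0,"wz": 0},{"x": 0,"y": 4,"z": 76,"wx": 0,"wy": 0,"wz": 0},{"x": 0,"y": 4,"z": 84,"wx": 0,"wy": 0,"wz": 0},{"x": 0,"y": 4,"z": 90,"wx": 0,"wy": 0,"wz": 0},{"x": 0,"y": 4,"z": 90,"wx": 0,"wy": 0,"wz": 0}]}}

```text
time_s: 15.13
tcp_pos: [0.5195, 0.1328, 0.1283]
tcp_rot: [-3.141, 0.002, 0.661]
wrist_force: [-0.8, -0.0, 0.2]
finger_gap: -0.004
```

```bash
python3 -c "
from h import *
get_image('side');o=observe();print(o['wrist_force'],o['tcp_pos'],o['tcp_rot'])
rows([([.518,.138,.125],o['tcp_rot'][2])])"
```

```text
[-0.51489528  0.37464157  0.49748656] [0.51994496 0.13325955 0.12913918] [-3.14151511e+00  5.77272236e-04  6.60941594e-01]
[ 1.4 -4.9  4.1] [-0.     0.001 -0.   ]
```

Not touching yet. I'll centre it and go down slowly, watching the force.

Call:
{"name": "move_arm", "arguments": {"plan": [{"x": 1,"y": -4,"z": 1,"wx": 0,"wy": 0,"wz": 0},{"x": 1,"y": -4,"z": 2,"wx": 0,"wy": 0,"wz": 0},{"x": 1,"y": -4,"z": 3,"wx": 0,"wy": 0,"wz": 0},{"x": 1,"y": -4,"z": 4,"wx": 0,"wy": 0,"wz": 0},{"x": 1,"y": -4,"z": 5,"wx": 0,"wy": 0,"wz": 0},{"x": 1,"y": -4,"z": 6,"wx": 0,"wy": 0,"wz": 0},{"x": 1,"y": -4,"z": 7,"wx": 0,"wy": 0,"wz": 0},{"x": 1,"y": -4,"z": 7,"wx": 0,"wy": 0,"wz": 0}]}}

```text
time_s: 15.85
tcp_pos: [0.5181, 0.1375, 0.1221]
tcp_rot: [-3.141, 0.0, 0.662]
wrist_force: [0.0, -0.2, 0.1]
finger_gap: 0.006
```

Call:
{"name": "move_arm", "arguments": {"plan": [{"x": 0,"y": 0,"z": 1,"wx": 0,"wy": 0,"wz": 0},{"x": 0,"y": 0,"z": 2,"wx": 0,"wy": 0,"wz": 0},{"x": 0,"y": 0,"z": 3,"wx": 0,"wy": 0,"wz": 0},{"x": 0,"y": 0,"z": 4,"wx": 0,"wy": 0,"wz": 0},{"x": 0,"y": 0,"z": 5,"wx": 0,"wy": 0,"wz": 0},{"x": 0,"y": 0,"z": 6,"wx": 0,"wy": 0,"wz": 0},{"x": 0,"y": 0,"z": 6,"wx": 0,"wy": 0,"wz": 0},{"x": 0,"y": 0,"z": 6,"wx": 0,"wy": 0,"wz": 0}]}}

```text
time_s: 16.52
tcp_pos: [0.5182, 0.1376, 0.1164]
tcp_rot: [3.142, -0.0, 0.662]
wrist_force: [0.0, -0.9, 3.0]
finger_gap: 0.001
```

Contact at 3 N. Continuing.

Call:
{"name": "move_arm", "arguments": {"plan": [{"x": 0,"y": 0,"z": 1,"wx": 0,"wy": 0,"wz": 0},{"x": 0,"y": 0,"z": 2,"wx": 0,"wy": 0,"wz": 0},{"x": 0,"y": 0,"z": 3,"wx": 0,"wy": 0,"wz": 0},{"x": 0,"y": 0,"z": 4,"wx": 0,"wy": 0,"wz": 0},{"x": 0,"y": 0,"z": 4,"wx": 0,"wy": 0,"wz": 0},{"x": 0,"y": 0,"z": 4,"wx": 0,"wy": 0,"wz": 0},{"x": 0,"y": 0,"z": 4,"wx": 0,"wy": 0,"wz": 0},{"x": 0,"y": 0,"z": 4,"wx": 0,"wy": 0,"wz": 0}]}}

```text
time_s: 17.18
tcp_pos: [0.5184, 0.1377, 0.1154]
tcp_rot: [3.14, -0.001, 0.662]
wrist_force: [-6.8, -2.3, 21.0]
finger_gap: 0.001
```

A hard stop at 21 N. I'll check that it is the button's bottom and not the housing by reading force against height while releasing.

Call:
{"name": "move_arm", "arguments": {"plan": [{"x": 0,"y": 0,"z": -3,"wx": 0,"wy": 0,"wz": 0},{"x": 0,"y": 0,"z": -5,"wx": 0,"wy": 0,"wz": 0},{"x": 0,"y": 0,"z": -6,"wx": 0,"wy": 0,"wz": 0},{"x": 0,"y": 0,"z": -6,"wx": 0,"wy": 0,"wz": 0},{"x": 0,"y": 0,"z": -6,"wx": 0,"wy": 0,"wz": 0},{"x": 0,"y": 0,"z": -6,"wx": 0,"wy": 0,"wz": 0},{"x": 0,"y": 0,"z": -6,"wx": 0,"wy": 0,"wz": 0},{"x": 0,"y": 0,"z": -6,"wx": 0,"wy": 0,"wz": 0}]}}

```text
time_s: 17.85
tcp_pos: [0.5183, 0.1376, 0.1181]
tcp_rot: [-3.142, 0.0, 0.662]
wrist_force: [-0.8, -0.9, 1.9]
finger_gap: -0.003
```

Call:
{"name": "move_arm", "arguments": {"plan": [{"x": 0,"y": 0,"z": -1,"wx": 0,"wy": 0,"wz": 0},{"x": 0,"y": 0,"z": -2,"wx": 0,"wy": 0,"wz": 0},{"x": 0,"y": 0,"z": -2,"wx": 0,"wy": 0,"wz": 0},{"x": 0,"y": 0,"z": -2,"wx": 0,"wy": 0,"wz": 0},{"x": 0,"y": 0,"z": -2,"wx": 0,"wy": 0,"wz": 0},{"x": 0,"y": 0,"z": -2,"wx": 0,"wy": 0,"wz": 0},{"x": 0,"y": 0,"z": -2,"wx": 0,"wy": 0,"wz": 0},{"x": 0,"y": 0,"z": -2,"wx": 0,"wy": 0,"wz": 0}]}}

```text
time_s: 18.52
tcp_pos: [0.5182, 0.1376, 0.1203]
tcp_rot: [-3.142, -0.0, 0.662]
wrist_force: [0.1, 0.0, 1.3]
finger_gap: -0.0
```

It behaves like a spring: 3.0, 1.9, 1.3 and 0.1 N at 116.4, 118.1, 120.3 and 122.1 mm, with the hard stop at 115.4 mm. So the button went fully down. Now I'll lift clear and go back for a final look at the lever.

Call:
{"name": "move_arm", "arguments": {"plan": [{"x": 0,"y": 0,"z": -10,"wx": 0,"wy": 0,"wz": 0},{"x": 0,"y": 0,"z": -30,"wx": 0,"wy": 0,"wz": 0},{"x": 0,"y": 0,"z": -60,"wx": 0,"wy": 0,"wz": 0},{"x": 0,"y": 0,"z": -95,"wx": 0,"wy": 0,"wz": 0},{"x": -15,"y": 32,"z": -100,"wx": 0,"wy": 0,"wz": 0},{"x": -31,"y": 66,"z": -100,"wx": 0,"wy": 0,"wz": 0},{"x": -47,"y": 100,"z": -100,"wx": 0,"wy": 0,"wz": 0},{"x": -63,"y": 134,"z": -100,"wx": 0,"wy": 0,"wz": 0}]}}

```text
time_s: 19.18
tcp_pos: [0.5508, -0.0079, 0.2213]
tcp_rot: [3.141, -0.001, 0.663]
wrist_force: [1.9, -0.0, 0.0]
finger_gap: 0.001
```

Call:
{"name": "move_arm", "arguments": {"plan": [{"x": -15,"y": 32,"z": 0,"wx": 0,"wy": 0,"wz": 0},{"x": -30,"y": 62,"z": 0,"wx": 0,"wy": 0,"wz": 0},{"x": -45,"y": 92,"z": 0,"wx": 0,"wy": 0,"wz": 0},{"x": -45,"y": 92,"z": 0,"wx": 0,"wy": 0,"wz": 0},{"x": -45,"y": 92,"z": 0,"wx": 0,"wy": 0,"wz": 0},{"x": -45,"y": 92,"z": 0,"wx": 0,"wy": 0,"wz": 0},{"x": -45,"y": 92,"z": 0,"wx": 0,"wy": 0,"wz": 0},{"x": -45,"y": 92,"z": 0,"wx": 0,"wy": 0,"wz": 0}]}}

```text
time_s: 19.85
tcp_pos: [0.5719, -0.1048, 0.2206]
tcp_rot: [-3.141, -0.001, 0.665]
wrist_force: [-0.6, 0.7, -0.3]
finger_gap: -0.002
```

```bash
python3 meas.py pics/m.png; python3 - <<'E'
from h import *
get_image("scene")
for q,z in[("tonic",.075),("pomade",.025),("carton",.055)]:
    for d in look_for(q,"scene")[:1]: print(q,np.round(d["uv"]),onplane(d["uv"],"scene",z).round(3))
c=calibration("wrist");get_image("wrist")
L=trace("lever_top","wrist")[0]["region"];Rr=trace("rider","wrist")[0]["region"]
th=np.arange(3.5,4.2,.002)
def span(m,r,z):
    uv=np.array([proj([AX[0]+r*np.cos(t),AX[1]+r*np.sin(t),z],"wrist",c) for t in th]).round().astype(int)
    h=th[m[np.clip(uv[:,1],0,479),np.clip(uv[:,0],0,639)]]; return (h.min()+h.max())/2
print("nose",[span(L,r,.138).round(3) for r in(.084,.086,.088)],"tab",span(L,.075,.172),"rider",span(Rr,.1,.14))
E
```

```text
19.95 [ 0.57191745 -0.10544173  0.22050264] [-3.14117721e+00 -3.33066495e-04  6.64560331e-01] [ 0.01328743  1.08211676 -0.03960281]
0.7 0.78 axis (np.float64(0.8672578962344684), np.float64(0.578), np.float64(-0.003999999999999993))
[ 0.575 -0.001] lever (np.float64(0.42018779342723006), np.float64(3.894999999999987)) rider (np.float64(0.8967468175388967), np.float64(3.904999999999989)) remaining 0.010000000000002007
(np.float64(0.578), np.float64(-0.003999999999999993)) lever (np.float64(0.8596491228070176), np.float64(3.8399999999999883)) rider (np.float64(0.8828451882845189), np.float64(3.86499999999999)) remaining 0.025000000000001688
296 97
tonic [212. 332.] [ 0.725 -0.15   0.075]
pomade [399. 308.] [0.705 0.155 0.025]
carton [423. 214.] [0.508 0.276 0.055]
nose [np.float64(3.886), np.float64(3.887), np.float64(3.886)] tab 3.8929999999999567 rider 3.9039999999999555
```

```bash
python3 -c "
from plant import *
print(finish_job())"
```

```text
the job is handed in; nothing more can be done
None
```

The lever is set at the rider to within about 1°, the start button was pressed fully down and released, and the job is handed in at about 20 s. No verdict was reported.

**Lever:** I pushed it round with the closed fingertips and let go. The last checks, after the button press, put it 0.01 to 0.025 rad (0.6 to 1.4°) short of the rider. Those readings disagree slightly because the fitted ring axis shifts by about 3 mm between views. I left it there, because the remaining error was smaller than the arm's positioning scatter.

**What went wrong on the way:** The fingertips end about 20 mm behind the stated tool point. The first sweep therefore seems to have dragged the tab from its top, with about 5 to 7 N upward on the tool, and stopped 0.12 rad short. The second push passed over the tab, and the third stopped short of it. The last one, made lower, pushed it properly with about 2 N.

**Button:** Force rose like a spring from about 122 mm to 116 mm (tool-point height), then met a hard stop at 115.4 mm, with a peak reading of 21 N. It fell back to about 1 N as I raised the tool, and then I lifted clear. I took this as fully down and released; I did not check it with a picture.

**Bystanders:** The bottle, jar and carton were found within 4 mm of their first positions, and the arm ended clear of everything.

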